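# Free the label printer's cartridges and hang them on the rack

## Robot

A 6-joint arm with a two-finger parallel gripper is mounted at the origin on the work surface. World frame = base frame: x ahead of the robot, y to its left, z up, the work surface at z = 0. Lengths are in mm, angles in rad, forces in N, time in s.
With the tool pointing down it reaches from about 150 to 775 mm from the base axis. Payload 6.1 kg.
Tool frame: the origin (TCP) lies midway between the tips of the shut fingers; the grasp point (between the pads) lies grip_depth behind it (grip_depth is the distance from the TCP to the grasp point, in mm); z points along the fingers, y is the line along which they close (so a half turn about z gives the same grasp; the last joint's range is limited). The gripper opens to 85 mm and grips with 20 to 120 N. Pads are 22 mm wide; open, the fingers measure 114 mm over their backs; the gripper's body (76 mm by 85 mm) begins 54 mm behind the grasp point. The pads swing forward as they close: fully open they stand 13 mm farther back than shut.
Start: joints at [1.331, 0.126, -0.04, 1.405, 0, 1.571], TCP at [124.686, 509.962, 231.295] pointing down, gripper open.
Joint ranges: [-2.72, 2.72], [-0.95, 1.95], [-1.27, 1.35], [-1.78, 2.02], [-1.46, 1.47], [-3.14, 3.14]. Speed limits (rad/s): [2.39, 2.39, 3.01, 3.14, 3.14, 3.14].

## Interface

Orientations are given as [roll, pitch, yaw] about the fixed x, y, z axes, in that order (R = Rz(yaw) Ry(pitch) Rx(roll)).
In Python, from cell import * gives the robot as it stands.
- The arm moves only by the shell command python3 -m handwheel 'ROWS' [OPENING] [FORCE]. ROWS is JSON, a list that holds one entry, the list of rows, each a list of 6 numbers: the shift along the tool's x, y, z in units of 50 mm (1.0 is 50 mm), then the turn, a rotation vector about the tool's x, y, z in rad. In form: [[[tx, ty, tz, wx, wy, wz], ...]]. A call has 1 to 20 rows; each row shifts and turns the commanded pose from where the row before left it, along the tool's axes as they then stand; what a row does not reach is not made up. A row lasts 1/10 s, in which the tool goes at most 50 mm and 8.59 degrees, less where a joint would pass 70% of its speed; a pose out of reach is approached as far as the arm can. A call is refused whole if a number of a shift passes 1 or a number of a turn 0.15, either way. A call with a gripper value outside its range is refused whole. OPENING is the finger opening in mm, from 0 to 85.4, set as the call begins (- or left out, the last holds). The fingers move at their own pace and stop on an object; FORCE is the grip in N (left out, the last holds). Time passes only in rows, so rows that do not move let the fingers close. It gives the time, the measured TCP pose, the force, the opening and the grip force at its end, in the units of the state.
- sense(): the state, without advancing time (a new reading comes with each control period).
- read_camera(name): name is "side" or "top"; returns a dict with "img" (420x560x3 uint8, red, green, blue), "z_map" (420x560 float32, mm along the optical axis (not along the pixel's ray), 0 where there is no reading), "vertical_fov" (degrees; the focal length in pixels is half the picture's height over the tangent of half this angle, whatever the lens; pixels are square), "cx", "cy" (the principal point, pixels), "dist" ([k1, k2, p1, p2, k3] as OpenCV has them; the pictures are not rectified), "R" (3x3) and "t" (3): a world point X has camera coordinates R X + t. Camera axes: x right, y down, z forward; pixel columns grow to the right and rows downward; lengths in mm; the calibration is good to about 2 mm. A picture is of the moment at which its call begins.
- finish_job(): hands the job in; it is judged then, once.
The state is a dict: "clock": time; "joint_pos": joint angles; "joint_vel": joint speeds; "joint_torque": joint torques, N m; "eef_pos": TCP position; "eef_rot": TCP orientation; "contact_force": force on the tool from outside, world axes, zero at the start; "ft_torque": the same for the moment, N m; "width": finger opening in mm; "gripper_force": force on a finger pad.
Only numpy, scipy, OpenCV 4.12 (cv2) and the standard library are available. Lean on these libraries where they do the work, as an engineer would, in place of code of your own. Each camera call takes 0.05 s, during which the arm holds its last target. There are 200 camera calls.

## Task

The label printer is going out for service and must be emptied. Take the forked tool from the pen cup and, with the fork over each occupied bay's spring bar, push its orange collar back against the spring until the cartridge pops up (use the tool on the bars, never the fingers); hang every cartridge by its handle on the rack's double hooks, across both prongs, and stand the tool upright in the pen cup's tall compartment again. Leave the bottle, the paper cup and the stapler where they are.

Things in the scene. Friction and masses are not known exactly. Their poses are not given: they have to be found in the camera images.
- printer: Light-grey label printer, fixed, 213 x 204 x 104 mm, its cover folded down flat behind. Origin on the desk, x from its front (towards the robot) to its rear, y left, z up. Bays 0, 1, 2 at y = +60, 0, -60 mm, their centres at x = +19 mm. The nose of a spring bar (7 mm thick, 9 mm in) holds each cartridge down; drawn out, the cartridge's own sprung foot (5.8 N) lifts it 14 mm. Bars are there also in empty bays.
- bar0: Spring bar of bay 0: level steel bar, 7 mm thick, along printer x, 84 mm above the desk. Origin on its axis, at the collar's face towards the cartridge; axes as printer. Orange collar: 28 mm across, 5 mm thick, on the -x side of the origin. On the +x side 30 mm of bare bar is open from above, 37 mm free below its axis, for the fork, which pushes the collar to printer -x.
- bar1: Spring bar of bay 1, like bar0. Home: origin at printer x = -62 mm. Slides 15 mm to -x; the nose is out of the cartridge after 9 to 10 mm. 2 N at home, 5 N drawn, plus about 1 N of nose friction (sliding friction 0.2). Let go, it springs back, stopping on the end face of a risen cartridge.
- bar2: Spring bar of bay 2, like bar0 and bar1. The gripper's fingers must not touch a bar.
- cyan_mid (a point): Centre (half-way up) of the cartridge with cyan-blue cap and handle, 0.15 kg, may be absent. Body 90 (x) x 34 (y) x 60 (z) mm, loop handle on top, 104 mm high in all. z up when upright; in its bay its axes are the printer's and the bar enters its -x end. Seated, this point is 98 mm above the desk; risen, 112 mm; lifted out, its foot stands out 14 mm below.
- cyan_grip (a point): Middle of the cyan cartridge's handle cross-bar, 47 mm above cyan_mid, same axes. Cross-bar along x: 76 mm long, 12 mm wide (y), 10 mm tall. The opening below it is 60 mm long (x), 34 mm high, and goes through along y.
- magenta_mid (a point): Centre (half-way up) of the cartridge with magenta-pink cap and handle, 0.15 kg, may be absent. Body 90 (x) x 34 (y) x 60 (z) mm, loop handle on top, 104 mm high in all. z up when upright; in its bay its axes are the printer's and the bar enters its -x end. Seated, this point is 98 mm above the desk; risen, 112 mm; lifted out, its foot stands out 14 mm below.
- magenta_grip (a point): Middle of the magenta cartridge's handle cross-bar, 47 mm above magenta_mid, same axes. Cross-bar along x: 76 mm long, 12 mm wide (y), 10 mm tall. The opening below it is 60 mm long (x), 34 mm high, and goes through along y.
- yellow_mid (a point): Centre (half-way up) of the cartridge with yellow cap and handle, 0.15 kg, may be absent. Body 90 (x) x 34 (y) x 60 (z) mm, loop handle on top, 104 mm high in all. z up when upright; in its bay its axes are the printer's and the bar enters its -x end. Seated, this point is 98 mm above the desk; risen, 112 mm; lifted out, its foot stands out 14 mm below.
- yellow_grip (a point): Middle of the yellow cartridge's handle cross-bar, 47 mm above yellow_mid, same axes. Cross-bar along x: 76 mm long, 12 mm wide (y), 10 mm tall. The opening below it is 60 mm long (x), 34 mm high, and goes through along y.
- hook0 (a point): Double-prong hook 0 of the rack. Point midway between the prongs, at the height of their axes, 160 mm above the desk. Prongs 6 mm thick at y = +20 and -20 mm, along x; their free tips point to -x, 28 mm from this point, turned up to 17 mm above the axes; the rail is at x = +37 mm. A hanging cartridge's cross-bar lies along y over both prongs, its middle 8 mm above this point.
- hook1 (a point): Double-prong hook 1, like hook0, 98 mm from it along its -y.
- hook2 (a point): Double-prong hook 2, like hook0, 196 mm from it along its -y.
- tool_mid (a point): Centre (half-way up) of the forked tool, 125 mm long, 0.08 kg, standing in the pen cup (may lean up to 0.3 rad). z from fork to handle, y across the fork's two tines, x through its flat thickness.
- tool_grip (a point): Middle of the tool's orange handle, 70 mm long (z), 14 mm thick (x), 28 mm wide (y); 92 mm from the fork's tip. Axes as tool_mid.
- fork_tool: The forked tool; origin at the tip of the fork, between the ends of the tines; axes as tool_mid. Two steel tines 26 mm long (z), 6 mm thick (x), 7 mm wide (y), with a 15 mm gap (29 mm over both). The shank above them is 14 (y) x 6 (x) mm.
- cup_floor (a point): Centre of the floor of the tall compartment of the grey pen cup, 5 mm above the desk: inside 26 mm (x) by 42 mm (y), walls 4 mm, rim 62 mm above the desk. The cup is loose, 0.5 kg; a low clip tray (60 x 70 mm, 20 mm high) adjoins it at -y. z up.
- water_mid (a point): Centre of the clear water bottle, 64 mm diameter, 200 mm high; a bystander to leave alone. z up.
- paper_cup_mid (a point): Centre of the white paper cup, 72 mm across, 85 mm high; a bystander to leave alone. z up.
- stapler_mid (a point): Centre of the red and black stapler, 40 x 130 x 46 mm; a bystander to leave alone. z up.
- rack: Steel cartridge rack, loose, 2.5 kg: base 120 (x) x 330 (y) x 10 mm, a rail along y 153 to 167 mm above the desk with three hooks 98 mm apart that point to -x. Origin on the desk under the middle of the base; axes as the hooks'.
- cyan: The cyan cartridge; origin at the centre of its underside, axes as cyan_mid.
- magenta: The magenta cartridge; origin at the centre of its underside, axes as magenta_mid.
- yellow: The yellow cartridge; origin at the centre of its underside, axes as yellow_mid.
Mind the look-alikes: they are no part of the job. There is more than one size of the yellow; the job needs the middle-sized.

How it is judged:
By the outcome, as a careful person would: the job done as asked, in the order asked, and still so for the second after the job is handed in, with the robot touching nothing.
Of cyan, magenta, yellow only 2 to 3 are there at a start; the rules pass over those that are not, and their reading is None.
At some moment in a run one of pen_cup may be knocked a few centimetres aside while the robot is not near it.
It also fails if it takes over 210 s, if anything falls off the work surface, if the arm or the gripper's body presses on something with over 40 N, if the wrist force passes 120 N, or if a joint passes its speed limit or range.

## Working session

There is one attempt and no reset: what is moved stays moved. The work goes in short steps, Python scripts to look and compute and a shell command to move; the robot and the scene stay as the last step left them, time stands still between calls to the robot, and variables do not carry over. Pictures are saved under pics/ and viewed, at most 14 in all, crops included, and the job is handed in when it is done.

```bash
ls; mkdir -p pics; cat > h.py <<'E'
from cell import *
import numpy as np, cv2
from scipy.spatial.transform import Rotation as Ro
def cam(n):
    c=read_camera(n); h,w=c["img"].shape[:2]
    f=h/2/np.tan(np.radians(c["vertical_fov"])/2)
    c["K"]=np.array([[f,0,c["cx"]],[0,f,c["cy"]],[0,0,1.]]); c["D"]=np.array(c["dist"],float)
    c["R"]=np.array(c["R"]);c["t"]=np.array(c["t"]);return c
def save(c,n,box=None,s=1):
    im=c["img"][...,::-1]
    if box: im=im[box[1]:box[3],box[0]:box[2]]
    cv2.imwrite("pics/"+n,cv2.resize(im,None,fx=s,fy=s,interpolation=cv2.INTER_CUBIC))
def xyz(c,u,v,z=None):
    # z: world-height plane; otherwise depth map
    p=cv2.undistortPoints(np.array([[[u,v]]],float),c["K"],c["D"])[0,0]; d=np.array([p[0],p[1],1])
    if z is None: s=np.median(c["z_map"][int(v)-1:int(v)+2,int(u)-1:int(u)+2])
    else:
        o=-c["R"].T@c["t"]; r=c["R"].T@d; s=(z-o[2])/r[2]
    return c["R"].T@(d*s-c["t"])
def world(c):
    h,w=c["z_map"].shape; u,v=np.meshgrid(np.arange(w),np.arange(h))
    p=cv2.undistortPoints(np.stack([u,v],-1).reshape(-1,1,2).astype(float),c["K"],c["D"])[:,0]
    P=np.c_[p,np.ones(len(p))]*c["z_map"].reshape(-1,1)
    return ((P-c["t"])@c["R"]).reshape(h,w,3)
def px(c,X):
    return cv2.projectPoints(np.array([X],float),cv2.Rodrigues(c["R"])[0],c["t"],c["K"],c["D"])[0][0,0]
def st():
    s=sense();print(round(s["clock"],2),np.round(s["eef_pos"],1),np.round(s["eef_rot"],3),"F",np.round(s["contact_force"],1),"w",round(s["width"],1),"g",np.round(s["gripper_force"],1),"j",np.round(s["joint_pos"],2))
E
python3 - <<'E'
from h import *
import cell
for n in("top","side"):
    c=cam(n);save(c,n+"0.png",s=1.4);print(n,-c["R"].T@c["t"],c["R"][2])
st();print(grip_depth if 'grip_depth' in globals() else [x for x in dir(cell) if x[0]!='_'])
E
```

```text
pics
top [ 500.90237424   -6.23538869 1093.59247963] [ 0.02746238  0.00996134 -0.9995732 ]
side [ 167.48629971 -819.95418745 1158.16111966] [ 0.27085825  0.59336955 -0.7579897 ]
0.1 [124.6 509.6 230.6] [-3.14  -0.     2.902] F [-0.6 -0.5 -0.1] w 85.3 g 0.0 j [ 1.33  0.13 -0.04  1.41  0.    1.57]
18.700000000000003
```

View pics/top0.png

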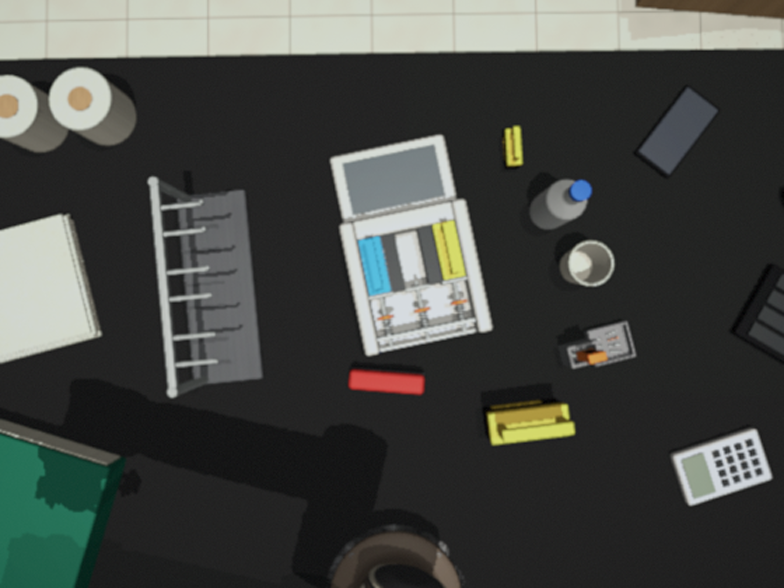

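View pics/side0.png

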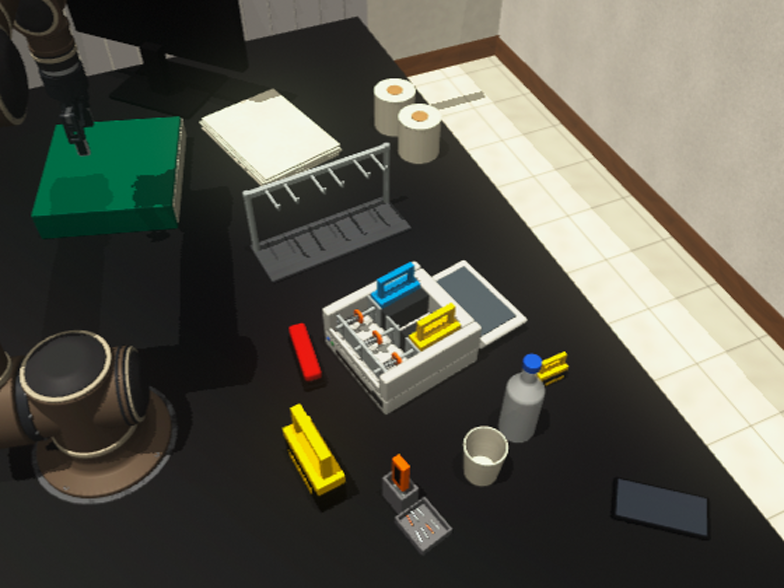

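Candidates in the top picture (1.4x pixels):
- Yellow: large (530,425), small (514,147), and the middle-sized one in printer bay 2 (448,250), which is the one I want.
- Cyan is at (375,265) in bay 0. Bay 1 is empty and there is no magenta.
- The tool is the orange handle at (597,357) in the pen cup.
- The rack's rail is on the left, with its hooks pointing to -y.

Next I'll measure these, with a close crop.

```bash
python3 - <<'E'
from h import *
t=cam("top");s=cam("side")
save(t,"t1.png",(235,135,465,275),3.4); save(s,"s1.png",(225,175,385,400),2.6)
W=world(t);S=world(s)
def rg(W,c,mask,nm):
    P=W[mask];P=P[np.isfinite(P).all(1)]
    if len(P)<5: print(nm,len(P));return
    xy=P[:,:2].astype(np.float32);r=cv2.minAreaRect(xy)
    print(nm,len(P),"med",np.round(np.median(P,0),1),"rect",np.round(r[0],1),np.round(r[1],1),round(r[2],1),"zmax",round(np.percentile(P[:,2],98),1))
for nm,W_,c in(("top",W,t),("side",S,s)):
    i=c["img"].astype(int);r,g,b=i[...,0],i[...,1],i[...,2];z=W_[...,2]
    x,y=W_[...,0],W_[...,1]
    rg(W_,c,(b>r+70)&(z>135)&(z<155)&(x>300)&(abs(y)<150)&(y>-100),nm+" cyan bar")
    rg(W_,c,(r>b+80)&(g>b+60)&(z>135)&(z<155)&(x>400)&(y>-120),nm+" yellow bar")
    rg(W_,c,(r>g+60)&(r>b+60)&(z>70)&(z<160)&(y<-150)&(x>250),nm+" tool handle")
    rg(W_,c,(z>96)&(z<108)&(x>350)&(x<620)&(y<110)&(y>-130)&(abs(r-b)<50),nm+" printer rim")
    rg(W_,c,(z>148)&(z<200)&(y>150)&(x>330)&(x<650)&(y<360),nm+" rack top")
    rg(W_,c,(z>5)&(z<16)&(y>150)&(x>330)&(x<650)&(y<360),nm+" rack base")
    rg(W_,c,(z>52)&(z<66)&(y<-170)&(x>330)&(x<450)&(y>-330)&(abs(r-g)<30),nm+" cup rim")
    m=(r>g+60)&(r>b+60)&(z>60)&(z<105)&(x>380)&(x<480)&(y>-130)&(y<80)
    n,l=cv2.connectedComponents(m.astype(np.uint8))
    for k in range(1,n): rg(W_,c,l==k,nm+" collar")
E
```

```text
top cyan bar 202 med [563.4  27.9 152.1] rect [564.5  28. ] [75.8 11.9] 11.3 zmax 154.8
top yellow bar 223 med [587.5 -89.7 151.3] rect [588.6 -89.5] [76.  12.4] 11.1 zmax 154.3
top tool handle 19 med [ 423.9 -309.1  127.1] rect [ 422.7 -309.4] [10.5 24.7] 36.8 zmax 130.7
top printer rim 1955 med [558.3  16.1 102.6] rect [539.6 -37.3] [198.8 203.5] 10.9 zmax 107.2
top rack top 1448 med [515.7 330.2 166.2] rect [513.4 303.5] [281.   80.8] 5.4 zmax 174.7
top rack base 5348 med [508.  291.   10.9] rect [492.  255.3] [316.6 208.6] 0.3 zmax 14.9
top cup rim 156 med [ 410.2 -292.3   61.3] rect [ 374.2 -269.6] [ 53.5 175. ] 45.6 zmax 65.3
side cyan bar 156 med [559.7  24.9 150.5] rect [562.2  26.5] [75.3 16.3] 11.7 zmax 154.5
side yellow bar 196 med [583.3 -92.9 150.1] rect [585.2 -90.5] [74.6 17.2] 10.6 zmax 154.5
side tool handle 164 med [ 415.9 -324.3  124.1] rect [ 417.6 -315.9] [14.9 29.3] 18.3 zmax 133.1
side printer rim 837 med [535.8   1.8 101.8] rect [521.5 -34.2] [197.1 191.6] 0.1 zmax 107.4
side rack top 771 med [508.6 329.3 163.8] rect [511.7 305.8] [281.   87.6] 5.5 zmax 173.4
side rack base 2623 med [502.9 289.4  10.1] rect [490.1 255.1] [319.6 209.3] 0.1 zmax 15.1
side cup rim 95 med [ 401.5 -306.5   61.1] rect [ 387.9 -296. ] [ 35.8 116.3] 56.2 zmax 65.8
side collar 10 med [478.6  15.6  93.8] rect [478.3  13.7] [ 3.1 16. ] 0.8 zmax 97.7
side collar 1
```

View pics/t1.png

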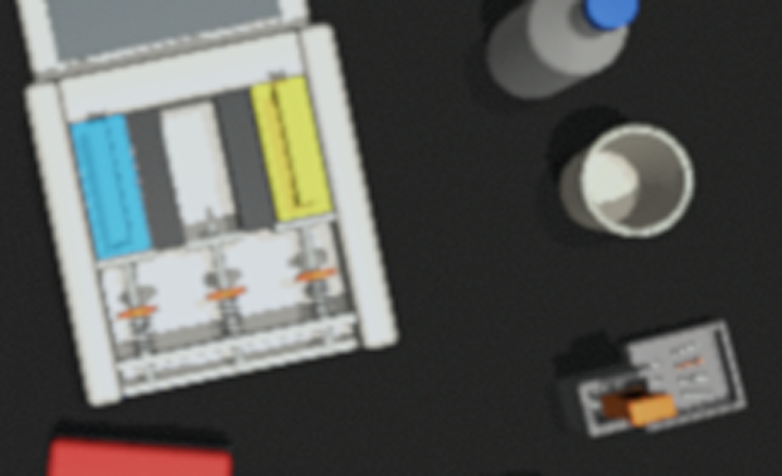

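View pics/s1.png

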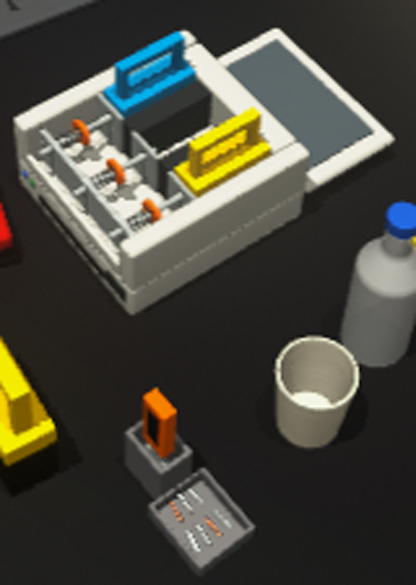

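The top crop shows the middle-sized yellow in bay 2 at crop (290,150), cyan in bay 0 at (110,190), and the collars at (137,312), (226,293) and (318,274). The tool handle at (652,409) leans towards -y. Next I'll fit the tool, cup and hook poses.

```bash
cat > fit.py <<'E'
from h import *
from scipy.optimize import least_squares
def toolfit(yaw0=0.2, center=(417,-312), vis=True):
    P=[]
    for n in("top","side"):
        c=cam(n);W=world(c);i=c["img"].astype(int);r,g,b=i[...,0],i[...,1],i[...,2]
        m=(r>g+50)&(r>b+60)&(W[...,2]>58)&(W[...,2]<140)&(np.hypot(W[...,0]-center[0],W[...,1]-center[1])<60)
        P.append(W[m]); print(n,m.sum(),np.round(W[m].min(0)),np.round(W[m].max(0)))
    P=np.vstack(P);h=np.array([7,14,35.])
    def f(p):
        q=np.abs(Ro.from_euler('xyz',p[3:]).inv().apply(P-p[:3]))-h
        return np.linalg.norm(np.maximum(q,0),axis=1)+np.minimum(q.max(1),0)
    best=None
    for a in(-.25,0,.25):
        for b in(-.2,0,.2):
            s=least_squares(f,[*center,95,a,b,yaw0],loss='soft_l1',f_scale=2)
            if best is None or s.cost<best.cost: best=s
    R=Ro.from_euler('xyz',best.x[3:])
    print("grip",np.round(best.x,3),"cost",best.cost/len(P),"rms",np.sqrt(np.mean(best.fun**2)),"z",np.round(R.apply([0,0,1]),3),"x",np.round(R.apply([1,0,0]),3),"tip",np.round(best.x[:3]-R.apply([0,0,92]),1))
def cupfit(center=(412,-300)):
    c=cam("top");W=world(c);i=c["img"].astype(int)
    d=np.hypot(W[...,0]-center[0],W[...,1]-center[1])
    m=(W[...,2]>56)&(W[...,2]<67)&(d<70)&(abs(i[...,0]-i[...,2])<40)
    P=W[m][:,:2].astype(np.float32);print("rim",len(P),cv2.minAreaRect(P),)
    m=(W[...,2]>14)&(W[...,2]<26)&(d<130)&(abs(i[...,0]-i[...,2])<40);P=W[m][:,:2].astype(np.float32);print("tray",len(P),cv2.minAreaRect(P))
    m=(W[...,2]>10)&(W[...,2]<67)&(d<130);P=W[m][:,:2].astype(np.float32);print("all",len(P),cv2.minAreaRect(P))
    return c,W
E
python3 - <<'E'
from fit import *
toolfit();c,W=cupfit()
m=(W[...,2]>150)&(W[...,2]<190)&(W[...,1]>235)&(W[...,1]<360)&(W[...,0]>330)&(W[...,0]<680)
a=np.radians(95.3);ex=np.array([np.cos(a),np.sin(a)]);ey=np.array([-ex[1],ex[0]])
Q=W[m];X=Q[:,:2]@ex;Y=Q[:,:2]@ey
k=(X>np.percentile(X,97)-25);p=np.polyfit(Y[k],X[k],1);print("rail tilt",p,"X range",X.min(),np.percentile(X,[2,50,98]))
pr=X<X.max()-35;h,e=np.histogram(Y[pr],np.arange(-700,-320,4))
print([(int(e[i]),int(h[i])) for i in range(len(h)) if h[i]>3])
o=np.argsort(Y[pr]);yy=Y[pr][o];g=np.split(np.arange(len(yy)),np.where(np.diff(yy)>8)[0]+1)
for q in g:
    XX=X[pr][o][q]; print(len(q),"Ymid",round(np.median(yy[q]),1),"tipX",round(np.percentile(XX,3),1),"slope",np.polyfit(XX,yy[q],1)[0] if len(q)>5 else 0)
E
```

```text
top 83 [ 411. -326.  117.] [ 428. -299.  133.]
side 204 [ 408. -331.   61.] [ 427. -291.  134.]
grip [ 4.18143e+02 -3.14004e+02  9.43700e+01  1.30000e-02  5.00000e-03
  2.43000e-01] cost 0.7351451564755854 rms 1.4591917247330093 z [ 0.008 -0.012  1.   ] x [ 0.971  0.24  -0.005] tip [ 417.4 -312.9    2.4]
rim 121 ((419.16015625, -313.6298828125), (34.574092864990234, 51.78596496582031), 13.849190711975098)
tray 210 ((418.2669372558594, -344.6708984375), (131.6446533203125, 208.95364379882812), 72.85627746582031)
all 655 ((407.3451232910156, -321.88739013671875), (157.6002197265625, 243.80596923828125), 64.30867004394531)
rail tilt [1.34002223e-03 2.86553586e+02] X range 214.49521834169178 [218.01577532 283.3295037  293.81023806]
[(-684, 32), (-680, 30), (-644, 38), (-640, 23), (-588, 17), (-584, 43), (-548, 15), (-544, 41), (-488, 36), (-484, 21), (-448, 40), (-444, 20)]
63 Ymid -680.3 tipX 215.9 slope -0.006555275014044925
62 Ymid -640.6 tipX 215.3 slope -0.005488006526652555
63 Ymid -582.7 tipX 216.0 slope -0.0031310945773098046
57 Ymid -542.7 tipX 215.5 slope -0.010139839124440973
57 Ymid -484.7 tipX 217.1 slope 0.001802058922364102
60 Ymid -444.9 tipX 216.7 slope -0.010817864623654019
```

```bash
cat > go.py <<'E'
import sys
from h import *
def go(x,y,z,yaw=None):
    s=sense();p=np.array(s["eef_pos"]);R=Ro.from_euler('xyz',s["eef_rot"])
    d=R.inv().apply(np.array([x,y,z])-p)/50
    print("shift",np.round(d,3),"len mm",round(np.linalg.norm(d)*50,1))
    if yaw is not None:
        w=(R.inv()*Ro.from_euler('xyz',[np.pi,0,yaw])).as_rotvec();print("turn",np.round(w,3))
if __name__=="__main__":
    st();a=list(map(float,sys.argv[1:]));go(*a)
E
python3 go.py 418 -314 220 1.814
```

```text
0.35 [124.7 509.9 231.1] [-3.141  0.     2.902] F [ 0.1 -0.6 -0.3] w 85.4 g 0.0 j [ 1.33  0.13 -0.04  1.41 -0.    1.57]
shift [ -9.613 -14.612   0.228] len mm 874.6
turn [-0.     0.     1.088]
```

```bash
python3 -m handwheel '[[[-0.38,-0.58,0.01,0,0,0],[-0.38,-0.58,0.01,0,0,0],[-0.38,-0.58,0.01,0,0,0],[-0.38,-0.58,0.01,0,0,0],[-0.38,-0.58,0.01,0,0,0],[-0.38,-0.58,0.01,0,0,0],[-0.38,-0.58,0.01,0,0,0],[-0.38,-0.58,0.01,0,0,0],[-0.38,-0.58,0.01,0,0,0],[-0.38,-0.58,0.01,0,0,0],[-0.38,-0.58,0.01,0,0,0],[-0.38,-0.58,0.01,0,0,0],[-0.38,-0.58,0.01,0,0,0],[-0.38,-0.58,0.01,0,0,0],[-0.38,-0.58,0.01,0,0,0],[-0.38,-0.58,0.01,0,0,0],[-0.38,-0.58,0.01,0,0,0],[-0.38,-0.58,0.01,0,0,0],[-0.38,-0.58,0.01,0,0,0],[-0.38,-0.58,0.01,0,0,0]]]' 60; python3 go.py 418 -314 220 1.814
```

```text
clock: 2.35
eef_pos: [356.2, -145.3, 221.4]
eef_rot: [3.142, 0.001, 2.901]
contact_force: [0.4, 0.5, -0.0]
width: 59.7
gripper_force: 0.0
2.35 [ 356.2 -145.3  221.4] [3.142e+00 1.000e-03 2.901e+00] F [ 0.4  0.5 -0. ] w 59.7 g 0.0 j [-0.39 -0.14 -0.32  1.39  0.   -0.15]
shift [-2.004 -2.983  0.029] len mm 179.7
turn [0.000e+00 1.000e-03 1.087e+00]
```

```bash
python3 -m handwheel '[[[-0.38,-0.58,0,0,0,0],[-0.38,-0.58,0,0,0,0],[-0.38,-0.58,0,0,0,0],[-0.38,-0.58,0,0,0,0],[0,0,0,0,0,0.136],[0,0,0,0,0,0.136],[0,0,0,0,0,0.136],[0,0,0,0,0,0.136],[0,0,0,0,0,0.136],[0,0,0,0,0,0.136],[0,0,0,0,0,0.136],[0,0,0,0,0,0.136],[0,0,0,0,0,0]]]' 60; python3 -c "
from fit import *
toolfit();cupfit()"; python3 go.py 418 -314 220 1.814
```

```text
clock: 3.65
eef_pos: [402.3, -274.4, 221.3]
eef_rot: [-3.142, 0.0, 1.813]
contact_force: [-0.4, 0.1, -0.6]
width: 59.8
gripper_force: 0.0
3.7 [ 402.3 -274.4  221.3] [-3.142  0.     1.817] F [ 0.4 -0.6  0.8] w 59.7 g 0.0 j [-0.6   0.05 -0.14  1.38 -0.    0.73]
shift [-0.844  0.112  0.026] len mm 42.6
turn [-0.     0.     0.003]Traceback (most recent call last):
  File "<string>", line 3, in <module>
    toolfit();cupfit()
    ~~~~~~~^^
  File "fit.py", line 8, in toolfit
    P.append(W[m]); print(n,m.sum(),np.round(W[m].min(0)),np.round(W[m].max(0)))
                                             ~~~~~~~~^^^
    return umr_minimum(a, axis, None, out, keepdims, initial, where)
ValueError: zero-size array to reduction operation minimum which has no identity
```

```bash
sed -i 's/P.append(W\[m\]); print(n,m.sum(),np.round(W\[m\].min(0)),np.round(W\[m\].max(0)))/P.append(W[m]); print(n,m.sum())/' fit.py
python3 -m handwheel '[[[-0.42,0.06,0.0,0,0,0],[-0.42,0.05,0.0,0,0,0],[0,0,0.3,0,0,0],[0,0,0,0,0,0]]]' 50; python3 -c "
from fit import *
toolfit()";python3 go.py 418 -314 79 1.814
```

```text
clock: 4.1
eef_pos: [417.2, -313.8, 204.5]
eef_rot: [-3.14, -0.002, 1.816]
contact_force: [0.0, 0.4, 0.4]
width: 50.1
gripper_force: 0.0
top 85
side 198
grip [ 4.18243e+02 -3.14111e+02  9.43640e+01  9.00000e-03 -2.00000e-03
  2.37000e-01] cost 0.7495968569372792 rms 1.476339379605276 z [-0.    -0.009  1.   ] x [0.972 0.234 0.002] tip [ 418.3 -313.3    2.4]
4.2 [ 417.4 -313.6  206.2] [-3.141e+00 -1.000e-03  1.815e+00] F [ 0.4 -0.2  1.3] w 50.4 g 0.0 j [-0.64  0.12 -0.1   1.35  0.    0.68]
shift [-0.013  0.011  2.544] len mm 127.2
turn [-0.001 -0.001  0.001]
```

```bash
python3 -m handwheel '[[[0,0.01,0.4,0,0,0],[0,0,0.4,0,0,0],[0,0,0.4,0,0,0],[0,0,0.4,0,0,0],[0,0,0.4,0,0,0],[0,0,0.3,0,0,0],[0,0,0.2,0,0,0],[0,0,0.04,0,0,0],[0,0,0,0,0,0]]]' 50; python3 -m handwheel '[[[0,0,0,0,0,0],[0,0,0,0,0,0],[0,0,0,0,0,0],[0,0,0,0,0,0],[0,0,0,0,0,0],[0,0,0,0,0,0],[0,0,0,0,0,0],[0,0,0,0,0,0]]]' 5 50
```

```text
clock: 5.1
eef_pos: [418.4, -313.8, 79.8]
eef_rot: [3.141, 0.0, 1.814]
contact_force: [0.5, -0.6, 0.3]
width: 49.7
gripper_force: 0.0
clock: 5.9
eef_pos: [418.7, -314.1, 80.1]
eef_rot: [3.141, 0.001, 1.814]
contact_force: [0.3, 1.0, 6.0]
width: 12.8
gripper_force: 49.1
```

```bash
python3 -m handwheel '[[[0,0,-0.2,0,0,0],[0,0,-0.4,0,0,0],[0,0,-0.5,0,0,0],[0,0,-0.5,0,0,0],[0,0,-0.5,0,0,0],[0,0,-0.5,0,0,0],[0,0,-0.5,0,0,0],[0,0,-0.3,0,0,0],[0,0,0,0,0,0]]]'; python3 - <<'E'
from fit import *
s=sense();p=s["eef_pos"];st()
P=[]
c=cam("side");W=world(c)
m=(np.hypot(W[...,0]-p[0],W[...,1]-p[1])<35)&(W[...,2]<p[2]+20)&(W[...,2]>p[2]-100)
u=px(c,p).astype(int);save(c,"s2.png",(u[0]-50,u[1]-40,u[0]+50,u[1]+80),5);print(u)
Q=W[m];z=Q[:,2]
for a in range(int(p[2])-90,int(p[2])+10,10):
    q=Q[(z>=a)&(z<a+10)]
    if len(q): print(a,len(q),np.round(q.mean(0)[:2],1),np.round(q.min(0)[:2]),np.round(q.max(0)[:2]))
E
```

```text
clock: 6.8
eef_pos: [418.9, -314.3, 251.8]
eef_rot: [3.139, 0.003, 1.814]
contact_force: [0.2, -0.4, -1.4]
width: 13.3
gripper_force: 48.7
6.8 [ 418.9 -314.3  251.8] [3.139e+00 3.000e-03 1.814e+00] F [ 0.2 -0.4 -1.4] w 13.3 g 48.7 j [-0.64  0.12  0.    1.45 -0.    0.68]
[287 298]
171 8 [ 417.8 -316.1] [ 412. -329.] [ 424. -303.]
181 21 [ 417.3 -316.7] [ 412. -330.] [ 423. -301.]
191 18 [ 417.3 -317.7] [ 412. -329.] [ 423. -301.]
201 41 [ 417.5 -316.8] [ 412. -329.] [ 424. -300.]
211 16 [ 416.6 -317. ] [ 414. -327.] [ 421. -307.]
221 1 [ 415.  -319.8] [ 415. -320.] [ 415. -320.]
231 18 [ 417.9 -325.7] [ 411. -330.] [ 427. -318.]
241 19 [ 419.2 -327.5] [ 413. -330.] [ 427. -323.]
251 31 [ 417.  -327.2] [ 406. -331.] [ 433. -322.]
```

View pics/s2.png

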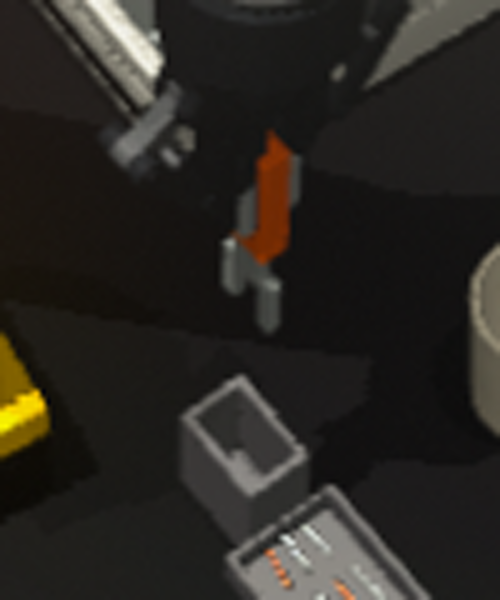

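```bash
python3 go.py 520.6 -103.5 252 1.768
```

```text
6.85 [ 418.6 -314.   250.1] [3.141e+00 1.000e-03 1.814e+00] F [ 0.6  0.2 -1.6] w 13.2 g 48.7 j [-0.64  0.12 -0.    1.44 -0.    0.68]
shift [ 3.595  2.993 -0.039] len mm 233.9
turn [0.001 0.001 0.046]
```

```bash
python3 -m handwheel '[[[0.3,0.25,-0.01,0,0,0],[0.3,0.25,0,0,0,0],[0.3,0.25,0,0,0,0],[0.3,0.25,0,0,0,0],[0.3,0.25,0,0,0,0],[0.3,0.25,0,0,0,0],[0.3,0.25,0,0,0,0],[0.3,0.25,0,0,0,0],[0.3,0.25,0,0,0,0],[0.3,0.25,0,0,0,0],[0.3,0.25,0,0,0,0],[0.3,0.25,0,0,0,0],[0,0,0,0,0,0.046],[0,0,0,0,0,0]]]'; python3 go.py 520.6 -103.5 210 1.768
```

```text
clock: 8.25
eef_pos: [520.1, -102.3, 248.2]
eef_rot: [-3.139, -0.001, 1.769]
contact_force: [0.3, 0.5, -1.9]
width: 13.7
gripper_force: 48.7
8.25 [ 520.1 -102.3  248.2] [-3.139e+00 -1.000e-03  1.769e+00] F [ 0.3  0.5 -1.9] w 13.7 g 48.7 j [-0.19  0.14  0.01  1.45 -0.    1.18]
shift [-0.026  0.007  0.764] len mm 38.2
turn [-0.002 -0.001  0.001]
```

```bash
python3 -m handwheel '[[[-0.03,0,0.3,0,0,0],[0,0,0.4,0,0,0],[0,0,0.4,0,0,0],[0,0,0.1,0,0,0],[0,0,0,0,0,0]]]'; python3 - <<'E'
from h import *
s=sense();p=np.array(s["eef_pos"]);st()
c=cam("side")
u=px(c,p).astype(int);b=(u[0]-60,u[1]-30,u[0]+60,u[1]+60);print(b)
save(c,"s3.png",b,6.6)
# expected pixels in crop: fork tip, bar2 axis at home origin and +15
e=lambda X:np.round((px(c,X)-b[:2])*6.6)
B=np.array([588.3,-90]);u_=np.array([np.cos(.197),np.sin(.197)])
for d in(-81,-69,-51):print(d,e([*(B+d*u_),84]))
print("tip",e(p-[0,0,75]))
E
```

```text
clock: 8.75
eef_pos: [519.9, -104.5, 188.7]
eef_rot: [-3.139, -0.001, 1.768]
contact_force: [0.0, 0.6, 0.1]
width: 13.4
gripper_force: 48.8
8.75 [ 519.9 -104.5  188.7] [-3.139e+00 -1.000e-03  1.768e+00] F [0.  0.6 0.1] w 13.4 g 48.8 j [-0.2   0.14 -0.12  1.32 -0.    1.18]
(np.int64(229), np.int64(196), np.int64(349), np.int64(286))
-81 [366. 394.]
-69 [392. 379.]
-51 [431. 357.]
tip [393. 333.]
```

View pics/s3.png

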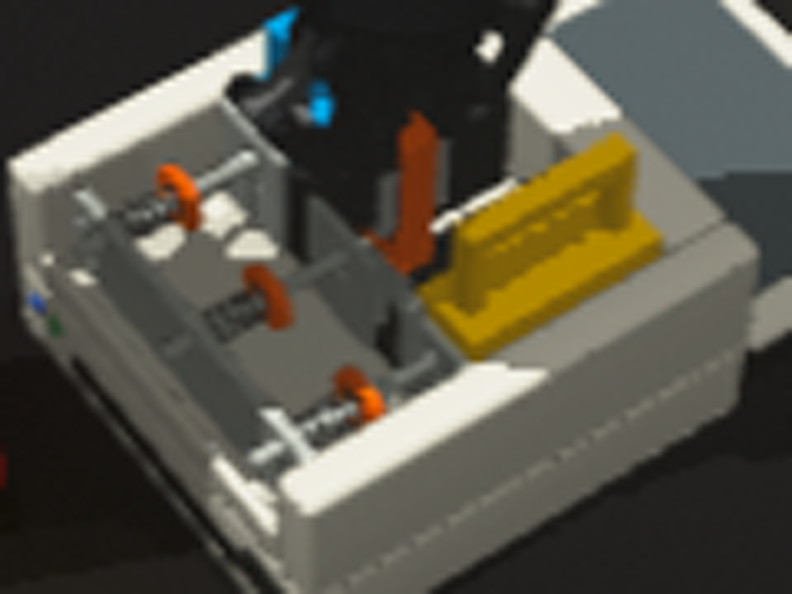

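```bash
python3 -m handwheel '[[[0,0,0.2,0,0,0],[0,0,0.2,0,0,0],[0,0,0.1,0,0,0],[0,0,0.1,0,0,0]]]'; python3 -m handwheel '[[[0,0,0.1,0,0,0],[0,0,0.1,0,0,0],[0,0,0.1,0,0,0],[0,0,0.02,0,0,0],[0,0,0,0,0,0]]]'; python3 go.py 520.6 -103.5 143 1.768
```

```text
clock: 9.2
eef_pos: [520.6, -104.4, 159.2]
eef_rot: [-3.141, -0.0, 1.768]
contact_force: [-0.3, -0.3, -0.8]
width: 13.4
gripper_force: 48.8
clock: 9.7
eef_pos: [520.7, -104.4, 143.6]
eef_rot: [-3.141, -0.0, 1.768]
contact_force: [-0.6, -0.4, 0.9]
width: 13.6
gripper_force: 48.8
9.7 [ 520.7 -104.4  143.6] [-3.141 -0.     1.768] F [-0.6 -0.4  0.9] w 13.6 g 48.8 j [-0.2   0.15 -0.2   1.22 -0.    1.18]
shift [0.018 0.001 0.012] len mm 1.1
turn [-0. -0. -0.]
```

```bash
python3 -m handwheel '[[[0.01,-0.08,0,0,0,0],[0,-0.08,0,0,0,0],[0,-0.06,0,0,0,0],[0,0,0,0,0,0]]]';python3 -m handwheel '[[[0,-0.08,0,0,0,0],[0,-0.06,0,0,0,0],[0,-0.06,0,0,0,0],[0,0,0,0,0,0],[0,0,0,0,0,0]]]';  python3 - <<'E'
from h import *
c=cam("side");W=world(c);i=c["img"].astype(int);r,g,b=i[...,0],i[...,1],i[...,2]
m=(r>b+60)&(g>b+40)&(W[...,0]>500)&(W[...,1]>-125)&(W[...,1]<-60)&(W[...,2]>100);print(np.percentile(W[m][:,2],[50,90,98]))
E
```

```text
clock: 10.1
eef_pos: [510.1, -106.1, 144.3]
eef_rot: [3.14, 0.0, 1.768]
contact_force: [1.6, 0.9, -0.9]
width: 13.5
gripper_force: 48.8
clock: 10.6
eef_pos: [500.4, -108.1, 144.1]
eef_rot: [3.141, 0.0, 1.768]
contact_force: [3.9, 1.5, 0.4]
width: 13.3
gripper_force: 49.0
[121.4878165  164.50157804 166.42952007]
```

```bash
python3 -m handwheel '[[[0,0.1,0,0,0,0],[0,0.1,0,0,0,0],[0,0.1,0,0,0,0],[0,0,-0.2,0,0,0],[0,0,-0.4,0,0,0],[0,0,-0.4,0,0,0],[0,0,-0.2,0,0,0],[0.3,0,0,0,0,0],[0.4,0,0,0,0,0],[0.4,0,0,0,0,0],[0.4,0,0,0,0,0],[0.4,0,0,0,0,0],[0.3,0,0,0,0,0],[0.2,0,0,0,0,0],[0,0,0,0,0,0]]]'; python3 - <<'E'
from h import *
from go import go
B=np.array([564.3,27.6]);u=np.array([np.cos(.197),np.sin(.197)])
print(B-69*u);st();go(*(B-69*u),143,1.768)
c=cam("side");W=world(c);i=c["img"].astype(int);r,g,b=i[...,0],i[...,1],i[...,2]
m=(r>b+60)&(g>b+40)&(W[...,0]>500)&(W[...,1]>-125)&(W[...,1]<-60)&(W[...,2]>100);print(np.percentile(W[m][:,2],[50,90,98]))
save(c,"s4.png",(215,165,345,275),6)
E
```

```text
clock: 12.15
eef_pos: [491.0, 13.7, 203.6]
eef_rot: [-3.141, -0.0, 1.77]
contact_force: [-0.2, 0.3, -0.9]
width: 13.5
gripper_force: 49.1
[496.63458595  14.09475134]
12.15 [491.   13.7 203.6] [-3.141 -0.     1.77 ] F [-0.2  0.3 -0.9] w 13.5 g 49.1 j [ 0.03  0.06 -0.17  1.34  0.    1.4 ]
shift [-0.014  0.113  1.212] len mm 60.9
turn [-0.    -0.     0.002]
[121.78378367 164.67173483 167.07860235]
```

View pics/s4.png

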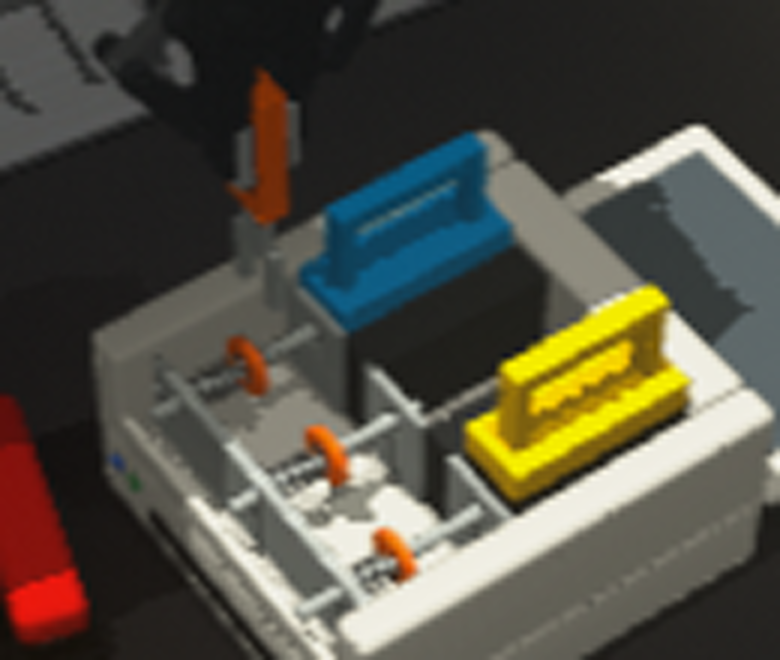

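The yellow cartridge is risen (crop 590,390) and bar2's collar is drawn back. The fork is above bar0, with its tines at (245,240) and (275,280). Now I'll repeat the push on bar0.

```bash
python3 -m handwheel '[[[-0.01,0.11,0,0,0,0],[0,0,0.3,0,0,0],[0,0,0.3,0,0,0],[0,0,0.2,0,0,0],[0,0,0.1,0,0,0]]]'; python3 -m handwheel '[[[0,0,0.1,0,0,0],[0,0,0.1,0,0,0],[0,0,0.1,0,0,0],[0,0,0.01,0,0,0],[0,0,0,0,0,0]]]'
```

```text
clock: 12.7
eef_pos: [496.7, 12.6, 157.7]
eef_rot: [-3.14, -0.0, 1.767]
contact_force: [-0.2, -0.8, -0.7]
width: 13.5
gripper_force: 49.1
clock: 13.2
eef_pos: [496.8, 13.2, 143.3]
eef_rot: [-3.142, 0.0, 1.768]
contact_force: [-0.9, 0.2, -0.0]
width: 13.2
gripper_force: 49.1
```

```bash
python3 -m handwheel '[[[0.0,-0.08,0,0,0,0],[0,-0.08,0,0,0,0],[0,-0.06,0,0,0,0],[0,-0.08,0,0,0,0],[0,-0.06,0,0,0,0],[0,-0.06,0,0,0,0],[0,0,0,0,0,0],[0,0,0,0,0,0]]]';  python3 - <<'E'
from h import *
c=cam("top");W=world(c);i=c["img"].astype(int);r,g,b=i[...,0],i[...,1],i[...,2]
for n in("top","side"):
    c=cam(n);W=world(c);i=c["img"].astype(int);r,g,b=i[...,0],i[...,1],i[...,2]
    m=(b>r+50)&(W[...,0]>500)&(W[...,1]>-10)&(W[...,1]<60)&(W[...,2]>130);print(n,m.sum(),np.percentile(W[m][:,2],[50,90,98]) if m.sum() else 0)
E
```

```text
clock: 14.0
eef_pos: [476.7, 9.1, 143.7]
eef_rot: [3.14, -0.0, 1.768]
contact_force: [3.9, 1.9, 0.7]
width: 13.7
gripper_force: 49.1
top 190 [ 165.15505452 1093.59247963 1093.59247963]
side 224 [161.81444573 166.0901268  168.38864489]
```

```bash
python3 -m handwheel '[[[0,0.1,0,0,0,0],[0,0.1,0,0,0,0],[0,0.1,0,0,0,0],[0,0,-0.2,0,0,0],[0,0,-0.4,0,0,0],[0,0,-0.5,0,0,0],[0,0,-0.5,0,0,0],[0,0,-0.4,0,0,0],[0,0,-0.1,0,0,0],[0,0,0,0,0,0]]]'; python3 - <<'E'
from fit import *
from go import go
c,W=cupfit((418,-313));save(c,"t5.png",(235,135,465,275),3.4);go(418.5,-313.8,240,1.811)
for n in("top","side"):
    c=cam(n);W=world(c);i=c["img"].astype(int);r,g,b=i[...,0],i[...,1],i[...,2]
    m=(b>r+50)&(W[...,0]>500)&(W[...,1]>-10)&(W[...,1]<60)&(W[...,2]>160)&(W[...,2]<175)
    k=(r>b+60)&(g>b+40)&(W[...,0]>500)&(W[...,1]>-125)&(W[...,1]<-60)&(W[...,2]>160)&(W[...,2]<175)
    for q in(m,k):
        if q.sum()>5: print(n,np.median(W[q],0),cv2.minAreaRect(W[q][:,:2].astype(np.float32)))
E
```

```text
clock: 15.15
eef_pos: [491.2, 12.0, 249.0]
eef_rot: [3.141, 0.0, 1.768]
contact_force: [0.6, -0.6, -0.6]
width: 13.0
gripper_force: 49.2
rim 147 ((419.4144287109375, -313.8323669433594), (34.391693115234375, 51.29695510864258), 14.29053783416748)
tray 229 ((429.3533020019531, -344.6683044433594), (140.0215606689453, 220.7300262451172), 77.2975845336914)
all 731 ((419.1275634765625, -331.10491943359375), (157.40533447265625, 242.58758544921875), 69.38971710205078)
shift [-6.106 -2.694  0.16 ] len mm 333.8
turn [-0.001 -0.    -0.043]
top [593.81416303  33.37202315 165.04677607] ((593.9436645507812, 34.04037094116211), (19.32686424255371, 11.865718841552734), 10.670848846435547)
top [590.27319787 -89.0017287  164.62617581] ((589.6812744140625, -89.32429504394531), (76.0768051147461, 12.430431365966797), 11.280088424682617)
side [561.59083092  25.81013101 164.70432366] ((563.7095336914062, 27.57006072998047), (79.58296966552734, 17.638341903686523), 12.25754451751709)
side [587.37151695 -91.14880069 164.05388782] ((587.7604370117188, -91.26277160644531), (76.90319061279297, 15.751566886901855), 10.127645492553711)
```

View pics/t5.png

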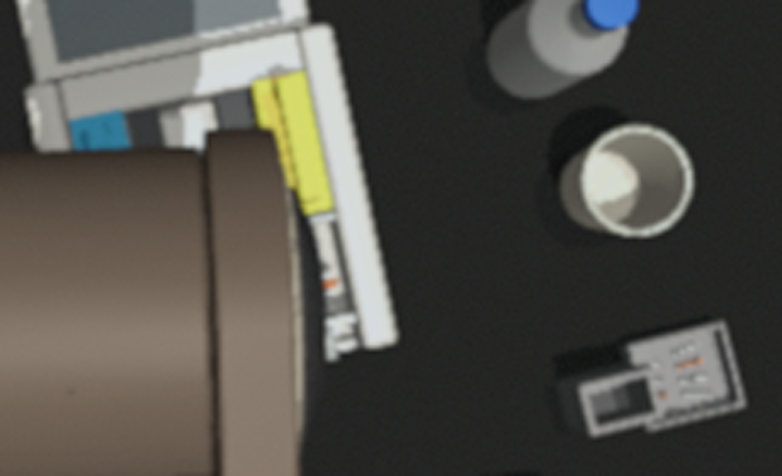

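The cup hasn't moved: its empty compartment is at crop (620,400). Both cartridges are up, so I'll return the tool.

```bash
python3 -m handwheel '[[[-0.36,-0.158,0.01,0,0,0],[-0.36,-0.158,0.01,0,0,0],[-0.36,-0.158,0.01,0,0,0],[-0.36,-0.158,0.01,0,0,0],[-0.36,-0.158,0.01,0,0,0],[-0.36,-0.158,0.01,0,0,0],[-0.36,-0.158,0.01,0,0,0],[-0.36,-0.158,0.01,0,0,0],[-0.36,-0.158,0.01,0,0,0],[-0.36,-0.158,0.01,0,0,0],[-0.36,-0.158,0.01,0,0,0],[-0.36,-0.158,0.01,0,0,0],[-0.36,-0.158,0.01,0,0,0],[-0.36,-0.158,0.01,0,0,0],[-0.36,-0.158,0.01,0,0,0],[-0.36,-0.158,0.01,0,0,0],[-0.34,-0.16,0,0,0,0],[0,0,0,0,0,-0.043],[0,0,0,0,0,0]]]'; python3 - <<'E'
from fit import *
from go import go
cupfit((418,-313));st();go(418.7,-314.2,82,1.813)
c=cam("side");save(c,"s6.png",(225,270,345,390),5)
E
```

```text
clock: 17.2
eef_pos: [418.2, -313.6, 238.9]
eef_rot: [-3.14, -0.002, 1.81]
contact_force: [0.3, 0.4, -0.6]
width: 13.7
gripper_force: 49.2
rim 141 ((419.146728515625, -313.193359375), (34.4496955871582, 51.61899948120117), 13.984899520874023)
tray 133 ((431.8854064941406, -332.62017822265625), (116.15425109863281, 220.0431671142578), 77.37019348144531)
all 618 ((424.4518127441406, -317.28656005859375), (128.2227783203125, 242.69830322265625), 69.5312271118164)
17.25 [ 418.4 -313.3  239.2] [-3.14e+00 -2.00e-03  1.81e+00] F [ 0.6  0.2 -1.3] w 13.6 g 49.2 j [-0.64  0.12 -0.03  1.42  0.    0.69]
shift [-0.025  0.006  3.144] len mm 157.2
turn [-0.001 -0.002 -0.003]
```

View pics/s6.png

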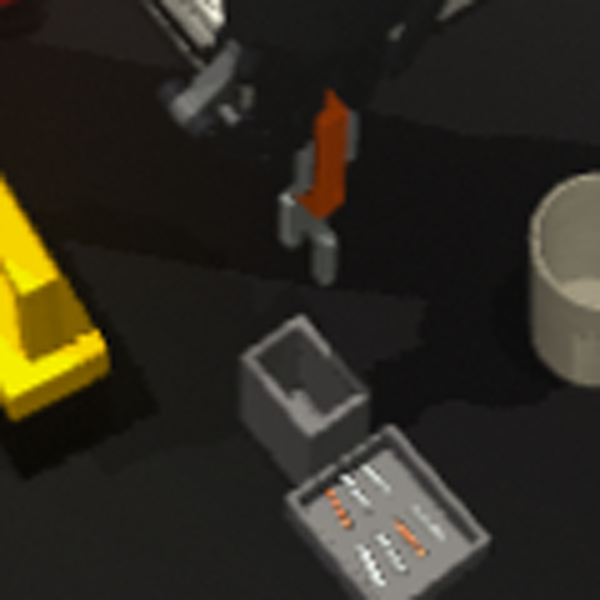

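The fork (crop 310,240) is directly over the open compartment (305,370), so I'm lowering it to just above the floor before letting go.

```bash
python3 -m handwheel '[[[-0.02,0,0.3,0,0,0],[0,0,0.4,0,0,0],[0,0,0.4,0,0,0],[0,0,0.4,0,0,0],[0,0,0.4,0,0,0],[0,0,0.4,0,0,0],[0,0,0.3,0,0,0],[0,0,0.2,0,0,0],[0,0,0.2,0,0,0],[0,0,0.1,0,0,0],[0,0,0.04,0,0,0],[0,0,0,0,0,0]]]'
```

```text
clock: 18.5
eef_pos: [419.3, -314.4, 83.5]
eef_rot: [3.141, 0.0, 1.811]
contact_force: [-0.4, -0.5, -0.1]
width: 13.2
gripper_force: 49.2
```

```bash
python3 -m handwheel '[[[0,0,0.03,0,0,0],[0,0,0,0,0,0],[0,0,0,0,0,0]]]'
```

```text
clock: 18.8
eef_pos: [419.2, -314.5, 82.1]
eef_rot: [3.141, 0.0, 1.811]
contact_force: [0.4, -0.1, -0.5]
width: 13.4
gripper_force: 49.2
```

```bash
python3 -m handwheel '[[[0,0,0.03,0,0,0],[0,0,0,0,0,0],[0,0,0,0,0,0]]]'; python3 -m handwheel '[[[0,0,0,0,0,0],[0,0,0,0,0,0],[0,0,0,0,0,0],[0,0,0,0,0,0],[0,0,0,0,0,0]]]' 40;  python3 -m handwheel '[[[0,0,-0.2,0,0,0],[0,0,-0.4,0,0,0],[0,0,-0.5,0,0,0],[0,0,-0.5,0,0,0],[0,0,-0.5,0,0,0],[0,0,-0.5,0,0,0],[0,0,-0.5,0,0,0],[0,0,0,0,0,0]]]'; python3 - <<'E'
from fit import *
from go import go
toolfit((.24),(419,-314))
go(588.5,-90,250,np.pi+.197); go(588.5,-90,250,.197)
E
```

```text
clock: 19.1
eef_pos: [419.1, -314.4, 80.3]
eef_rot: [-3.142, -0.0, 1.811]
contact_force: [-0.4, -0.6, -0.4]
width: 13.5
gripper_force: 49.2
clock: 19.6
eef_pos: [419.1, -314.4, 80.3]
eef_rot: [3.142, 0.0, 1.811]
contact_force: [0.5, 0.8, -0.2]
width: 39.5
gripper_force: 0.0
clock: 20.4
eef_pos: [420.3, -315.3, 239.7]
eef_rot: [3.137, 0.005, 1.811]
contact_force: [0.3, -0.5, 0.1]
width: 40.1
gripper_force: 0.0
top 88
side 207
grip [ 4.18608e+02 -3.14349e+02  9.41840e+01  1.30000e-02 -5.00000e-03
  2.51000e-01] cost 0.6045130932634056 rms 1.2541927438644451 z [-0.002 -0.014  1.   ] x [0.969 0.248 0.005] tip [ 418.8 -313.1    2.2]
shift [ 3.559  4.354 -0.277] len mm 281.5
turn [-0.     0.002 -1.528]
shift [ 3.559  4.354 -0.277] len mm 281.5
turn [0.002 0.    1.614]
```

The tool stands upright in the cup again. Next is the yellow cartridge.

```bash
python3 -m handwheel '[[[0.32,0.396,-0.025,0,0,0],[0.32,0.396,-0.025,0,0,0],[0.32,0.396,-0.025,0,0,0],[0.32,0.396,-0.025,0,0,0],[0.32,0.396,-0.025,0,0,0],[0.32,0.396,-0.025,0,0,0],[0.32,0.396,-0.025,0,0,0],[0.32,0.396,-0.025,0,0,0],[0.32,0.396,-0.025,0,0,0],[0.32,0.396,-0.025,0,0,0],[0.32,0.396,-0.025,0,0,0]]]' 40; python3 -m handwheel '[[[0,0,0,0,0,-0.139],[0,0,0,0,0,-0.139],[0,0,0,0,0,-0.139],[0,0,0,0,0,-0.139],[0,0,0,0,0,-0.139],[0,0,0,0,0,-0.139],[0,0,0,0,0,-0.139],[0,0,0,0,0,-0.139],[0,0,0,0,0,-0.139],[0,0,0,0,0,-0.139],[0,0,0,0,0,-0.139],[0,0,0,0,0,0]]]'; python3 go.py 588.5 -90 141 3.339
```

```text
clock: 21.6
eef_pos: [588.8, -90.7, 247.7]
eef_rot: [-3.14, -0.001, 1.811]
contact_force: [0.6, -0.1, -0.1]
width: 40.0
gripper_force: 0.0
clock: 22.8
eef_pos: [588.3, -91.6, 247.8]
eef_rot: [3.141, -0.002, -2.943]
contact_force: [-0.3, -0.1, -0.3]
width: 39.8
gripper_force: 0.0
22.8 [588.3 -91.6 247.8] [ 3.141e+00 -2.000e-03 -2.943e+00] F [-0.3 -0.1 -0.3] w 39.8 g 0.0 j [-0.15  0.27  0.17  1.48 -0.   -0.35]
shift [-0.014  0.029  2.135] len mm 106.8
turn [ 0.001 -0.002  0.001]
```

```bash
python3 -m handwheel '[[[-0.01,0.03,0.3,0,0,0],[0,0,0.4,0,0,0],[0,0,0.4,0,0,0],[0,0,0.4,0,0,0],[0,0,0.3,0,0,0],[0,0,0.2,0,0,0],[0,0,0.13,0,0,0],[0,0,0,0,0,0]]]' 40; python3 -m handwheel '[[[0,0,0,0,0,0],[0,0,0,0,0,0],[0,0,0,0,0,0],[0,0,0,0,0,0],[0,0,0,0,0,0],[0,0,0,0,0,0]]]' 4 60;python3 -m handwheel '[[[0,0,-0.1,0,0,0],[0,0,-0.2,0,0,0],[0,0,-0.3,0,0,0],[0,0,-0.3,0,0,0],[0,0,-0.3,0,0,0],[0,0,-0.3,0,0,0],[0,0,-0.3,0,0,0],[0,0,0,0,0,0]]]'
```

```text
clock: 23.6
eef_pos: [588.6, -90.0, 141.7]
eef_rot: [3.141, -0.001, -2.944]
contact_force: [-1.3, -0.1, 0.5]
width: 40.1
gripper_force: 0.0
clock: 24.2
eef_pos: [589.5, -90.1, 143.3]
eef_rot: [-3.141, 0.001, -2.943]
contact_force: [1.1, 0.5, 3.8]
width: 10.8
gripper_force: 59.7
clock: 25.0
eef_pos: [589.6, -90.3, 234.8]
eef_rot: [-3.14, 0.002, -2.943]
contact_force: [1.2, 0.4, -1.4]
width: 10.4
gripper_force: 59.0
```

```bash
python3 -m handwheel '[[[0,0,-0.3,0,0,0],[0,0,-0.4,0,0,0],[0,0,-0.4,0,0,0],[0,0,0,0,0,0]]]'; python3 - <<'E'
from h import *
from go import go
st();go(640.5,246,288,3.234)
c=cam("side");W=world(c);i=c["img"].astype(int);r,g,b=i[...,0],i[...,1],i[...,2]
m=(r>b+60)&(g>b+40)&(W[...,0]>500)&(W[...,1]>-125)&(W[...,1]<-60)&(W[...,2]>150)
print(np.percentile(W[m][:,2],[2,50,98]),W[m].min(0),W[m].max(0))
save(c,"s7.png",(205,60,405,260),3)
E
```

```text
clock: 25.4
eef_pos: [589.6, -90.3, 289.4]
eef_rot: [-3.14, 0.003, -2.943]
contact_force: [0.0, 0.7, -1.7]
width: 10.5
gripper_force: 59.0
25.4 [589.6 -90.3 289.4] [-3.140e+00  3.000e-03 -2.943e+00] F [ 0.   0.7 -1.7] w 10.5 g 59.0 j [-0.15  0.27  0.27  1.56 -0.   -0.35]
shift [-2.322  6.393  0.028] len mm 340.1
turn [-0.001  0.003  0.106]
[221.30076402 265.99057022 311.49044043] [ 540.25697545 -118.67227023  216.0258622 ] [635.59195236 -71.25436423 317.0188205 ]
```

View pics/s7.png

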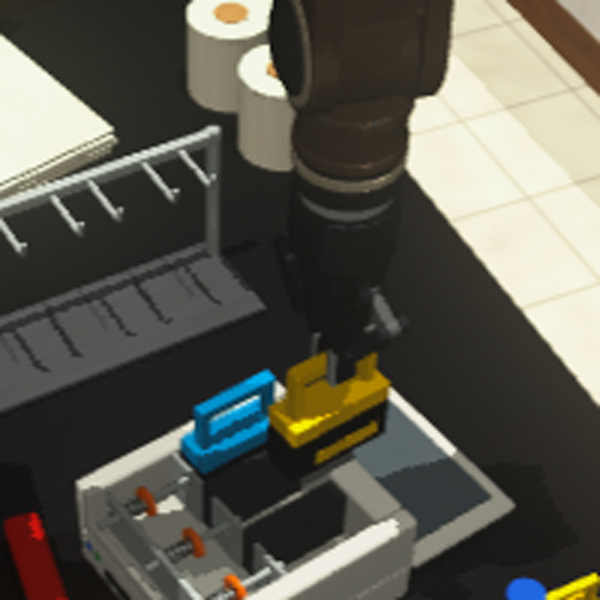

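The yellow cartridge hangs level from the gripper at crop (330,410), clear of cyan. Carrying it to the front of hook 2.

```bash
python3 -m handwheel '[[[-0.08,0.22,0,0,0,0],[-0.155,0.426,0,0,0,0],[-0.155,0.426,0,0,0,0],[-0.155,0.426,0,0,0,0],[-0.155,0.426,0,0,0,0],[-0.155,0.426,0,0,0,0],[-0.155,0.426,0,0,0,0],[-0.155,0.426,0,0,0,0],[-0.155,0.426,0,0,0,0],[-0.155,0.426,0,0,0,0],[-0.155,0.426,0,0,0,0],[-0.155,0.426,0,0,0,0],[-0.155,0.426,0,0,0,0],[-0.155,0.426,0,0,0,0],[-0.155,0.426,0,0,0,0],[-0.08,0.22,0,0,0,0],[0,0,0,0,0,0.106],[0,0,0,0,0,0]]]'; python3 go.py 640.5 246 175 3.234
```

```text
clock: 27.25
eef_pos: [639.8, 247.4, 286.1]
eef_rot: [-3.141, -0.002, -3.049]
contact_force: [0.2, -0.7, -1.7]
width: 10.6
gripper_force: 59.0
27.25 [639.8 247.4 286.1] [-3.141e+00 -2.000e-03 -3.049e+00] F [ 0.2 -0.7 -1.7] w 10.6 g 59.0 j [ 0.37  0.47  0.55  1.65 -0.    0.28]
shift [-0.016 -0.027  2.223] len mm 111.2
turn [-0.001 -0.002  0.   ]
```

```bash
python3 -m handwheel '[[[-0.02,-0.03,0.2,0,0,0],[0,0,0.4,0,0,0],[0,0,0.4,0,0,0],[0,0,0.4,0,0,0],[0,0,0.4,0,0,0],[0,0,0.3,0,0,0],[0,0,0.1,0,0,0],[0,0,0,0,0,0]]]'; python3 - <<'E'
from h import *
from go import go
a=np.radians(95.3);ex=np.array([np.cos(a),np.sin(a)]);ey=np.array([-ex[1],ex[0]])
c=cam("side");W=world(c);st();go(635,305.9,175,3.234)
i=c["img"].astype(int);r,g,b=i[...,0],i[...,1],i[...,2]
m=(r>b+50)&(g>b+35)&(W[...,0]>580)&(W[...,0]<700)&(W[...,1]>200)&(W[...,1]<320)&(W[...,2]>100)
Q=W[m]; q=Q[Q[:,2]>Q[:,2].max()-50];print("yel z",np.percentile(Q[:,2],[2,98]),"Y",(q[:,:2]@ey).min(),(q[:,:2]@ey).max(),"X",(q[:,:2]@ex).min())
# prongs seen by side
m=(W[...,2]>145)&(W[...,2]<185)&(W[...,1]>220)&(W[...,1]<315)&(W[...,0]>400)&(W[...,0]<700)&(abs(r-b)<30)&(r>70)
Y=W[m][:,:2]@ey;h,e=np.histogram(Y,np.arange(-700,-400,4));print([(int(x),int(n)) for x,n in zip(e,h) if n>2]);
save(c,"s8.png",(215,60,345,180),5)
E
```

```text
clock: 28.05
eef_pos: [640.7, 244.6, 176.3]
eef_rot: [-3.141, -0.002, -3.049]
contact_force: [-0.5, -0.7, -1.6]
width: 10.6
gripper_force: 58.9
28.1 [641.2 244.9 177.4] [-3.141 -0.    -3.049] F [ 0.2  0.1 -1.5] w 10.5 g 58.9 j [ 0.36  0.44  0.26  1.39 -0.    0.27]
shift [0.01  1.225 0.049] len mm 61.3
turn [-0. -0.  0.]
yel z [106.7538248  198.02106728] Y -696.9937568005037 -618.6742037335406 X 162.52998980569174
[(-644, 4), (-640, 10), (-636, 4), (-584, 10), (-580, 13), (-544, 13), (-540, 11), (-488, 6), (-484, 22), (-448, 9), (-444, 21)]
```

View pics/s8.png

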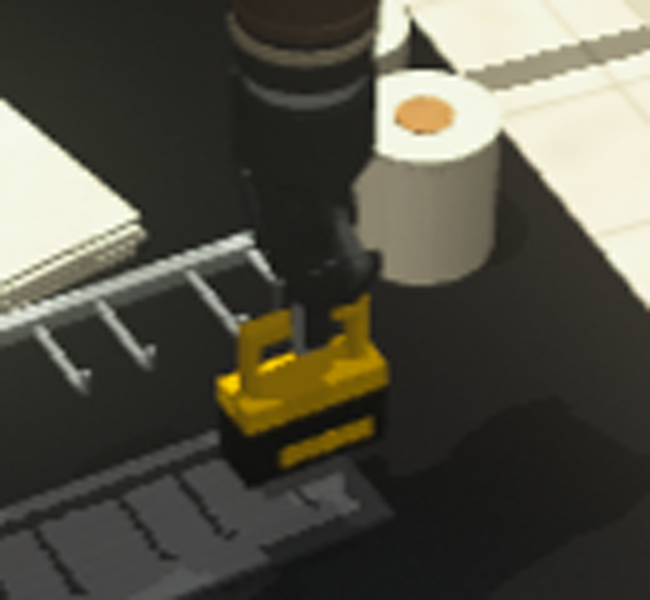

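```bash
python3 -m handwheel '[[[0,0.1,0.03,0,0,0],[0,0.15,0,0,0,0],[0,0.15,0,0,0,0],[0,0.15,0,0,0,0],[0,0.15,0,0,0,0],[0,0,0,0,0,0]]]'; python3 -m handwheel '[[[0,0.15,0,0,0,0],[0,0.15,0,0,0,0],[0,0.12,0,0,0,0],[0,0.1,0,0,0,0],[0,0,0,0,0,0]]]'; python3 go.py 635 305.9 151.5 3.234
```

```text
clock: 28.7
eef_pos: [637.9, 281.7, 175.9]
eef_rot: [3.141, 0.0, -3.048]
contact_force: [0.2, -0.3, -1.8]
width: 10.7
gripper_force: 59.0
clock: 29.2
eef_pos: [635.6, 306.9, 175.9]
eef_rot: [3.141, -0.0, -3.049]
contact_force: [1.8, -0.3, -2.1]
width: 10.5
gripper_force: 59.0
29.2 [635.6 306.9 175.9] [ 3.141 -0.    -3.049] F [ 1.8 -0.3 -2.1] w 10.5 g 59.0 j [0.45 0.48 0.32 1.41 0.   0.36]
shift [ 0.013 -0.02   0.488] len mm 24.4
turn [ 0.    -0.     0.001]
```

```bash
python3 -m handwheel '[[[0,-0.02,0.1,0,0,0],[0,0,0.15,0,0,0],[0,0,0.1,0,0,0],[0,0,0.08,0,0,0],[0,0,0,0,0,0],[0,0,0,0,0,0]]]'; python3 -m handwheel '[[[0,0,0.04,0,0,0],[0,0,0,0,0,0],[0,0,0,0,0,0]]]'; python3 -m handwheel '[[[0,0,0.03,0,0,0],[0,0,0,0,0,0],[0,0,0,0,0,0]]]'
```

```text
clock: 29.8
eef_pos: [635.8, 305.0, 154.5]
eef_rot: [-3.142, -0.0, -3.05]
contact_force: [0.5, -0.0, -2.6]
width: 10.9
gripper_force: 58.9
clock: 30.1
eef_pos: [635.9, 305.2, 152.7]
eef_rot: [3.141, 0.0, -3.049]
contact_force: [0.5, 0.7, -0.4]
width: 10.5
gripper_force: 59.0
clock: 30.4
eef_pos: [635.9, 305.2, 152.4]
eef_rot: [3.141, 0.001, -3.049]
contact_force: [-2.1, -0.9, 5.5]
width: 11.0
gripper_force: 59.9
```

```bash
python3 -m handwheel '[[[0,0,-0.02,0,0,0],[0,0,0,0,0,0],[0,0,0,0,0,0],[0,0,0,0,0,0],[0,0,0,0,0,0]]]' 26; python3 -m handwheel '[[[0,0,-0.1,0,0,0],[0,0,-0.2,0,0,0],[0,0,-0.3,0,0,0],[0,0,-0.4,0,0,0],[0,0,-0.5,0,0,0],[0,0,-0.5,0,0,0],[0,0,0,0,0,0]]]';  python3 - <<'E'
from h import *
from go import go
st();go(564,27.6,255,3.339)
c=cam("top");W=world(c);i=c["img"].astype(int);r,g,b=i[...,0],i[...,1],i[...,2]
for n in("top","side"):
    c=cam(n);W=world(c);i=c["img"].astype(int);r,g,b=i[...,0],i[...,1],i[...,2]
    m=(r>b+50)&(g>b+35)&(W[...,0]>560)&(W[...,0]<700)&(W[...,1]>200)&(W[...,1]<350)&(W[...,2]>163)&(W[...,2]<190)
    if m.sum()>5:print(n,np.median(W[m],0),cv2.minAreaRect(W[m][:,:2].astype(np.float32)))
    if n=="side":save(c,"s9.png",(215,60,345,180),5)
E
```

```text
clock: 30.9
eef_pos: [635.8, 305.1, 151.8]
eef_rot: [-3.141, -0.0, -3.049]
contact_force: [0.2, 0.1, 0.1]
width: 25.7
gripper_force: 0.0
clock: 31.6
eef_pos: [636.9, 305.6, 257.4]
eef_rot: [3.139, 0.007, -3.049]
contact_force: [-0.3, -0.3, 0.1]
width: 25.9
gripper_force: 0.0
31.6 [636.9 305.6 257.4] [ 3.139  0.007 -3.049] F [-0.3 -0.3  0.1] w 25.9 g 0.0 j [ 0.45  0.5   0.52  1.59 -0.    0.36]
shift [ 1.963 -5.403  0.021] len mm 287.4
turn [ 0.002  0.007 -0.105]
top [625.05360932 301.27793082 173.81843186] ((628.1061401367188, 300.2266845703125), (25.316661834716797, 61.00064468383789), 77.1642074584961)
side [631.33540295 301.31080078 171.97079037] ((635.8607177734375, 294.06982421875), (77.43553161621094, 38.479557037353516), 6.721655368804932)
```

View pics/s9.png

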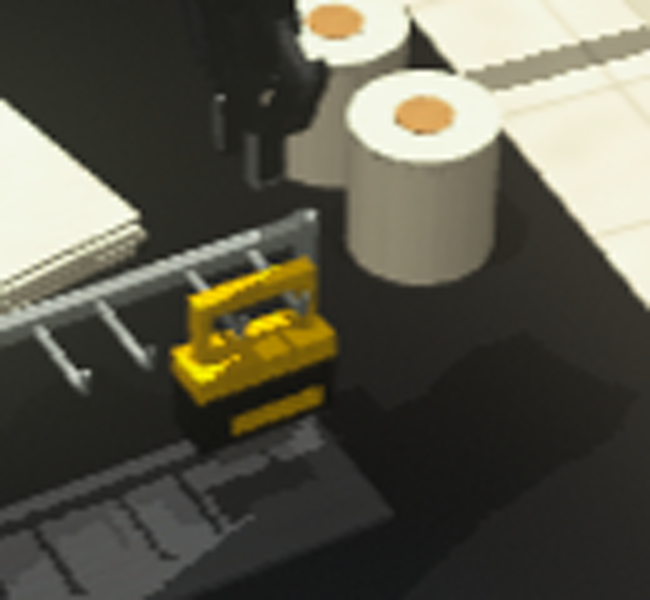

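Yellow hangs across both prongs of hook 2, with the prong tips visible at (237,325) and (300,305). Now cyan.

```bash
python3 -m handwheel '[[[0.151,-0.416,0,0,0,0],[0.151,-0.416,0,0,0,0],[0.151,-0.416,0,0,0,0],[0.151,-0.416,0,0,0,0],[0.151,-0.416,0,0,0,0],[0.151,-0.416,0,0,0,0],[0.151,-0.416,0,0,0,0],[0.151,-0.416,0,0,0,0],[0.151,-0.416,0,0,0,0],[0.151,-0.416,0,0,0,0],[0.151,-0.416,0,0,0,0],[0.151,-0.416,0,0,0,0],[0.151,-0.416,0,0,0,0],[0,0,0,0,0,-0.105],[0,0,0,0,0,0]]]' 40; python3 go.py 564 27.6 143 3.339
```

```text
clock: 33.25
eef_pos: [562.3, 26.2, 251.0]
eef_rot: [3.141, -0.002, -2.945]
contact_force: [0.1, -0.5, -0.4]
width: 40.4
gripper_force: 0.0
33.25 [562.3  26.2 251. ] [ 3.141e+00 -2.000e-03 -2.945e+00] F [ 0.1 -0.5 -0.4] w 40.4 g 0.0 j [ 0.05  0.2   0.09  1.46  0.   -0.15]
shift [-0.044  0.021  2.16 ] len mm 108.0
turn [ 0.    -0.002 -0.001]
```

```bash
python3 -m handwheel '[[[-0.04,0.02,0.3,0,0,0],[0,0,0.4,0,0,0],[0,0,0.4,0,0,0],[0,0,0.4,0,0,0],[0,0,0.3,0,0,0],[0,0,0.2,0,0,0],[0,0,0.15,0,0,0],[0,0,0,0,0,0]]]' 40; python3 -m handwheel '[[[0,0,0,0,0,0],[0,0,0,0,0,0],[0,0,0,0,0,0],[0,0,0,0,0,0],[0,0,0,0,0,0],[0,0,0,0,0,0]]]' 4 60;python3 -m handwheel '[[[0,0,-0.1,0,0,0],[0,0,-0.2,0,0,0],[0,0,-0.3,0,0,0],[0,0,-0.3,0,0,0],[0,0,-0.4,0,0,0],[0,0,-0.4,0,0,0],[0,0,-0.4,0,0,0],[0,0,-0.2,0,0,0],[0,0,0,0,0,0]]]'; python3 go.py 445.6 228 256 3.234
```

```text
clock: 34.05
eef_pos: [564.2, 28.4, 143.5]
eef_rot: [3.141, -0.002, -2.945]
contact_force: [0.8, -0.3, 0.5]
width: 40.0
gripper_force: 0.0
clock: 34.65
eef_pos: [565.2, 28.2, 145.3]
eef_rot: [-3.141, 0.002, -2.945]
contact_force: [1.0, 0.3, 5.0]
width: 9.9
gripper_force: 61.2
clock: 35.55
eef_pos: [565.2, 28.3, 261.0]
eef_rot: [-3.141, 0.002, -2.944]
contact_force: [0.3, 0.0, -1.6]
width: 10.3
gripper_force: 60.5
35.55 [565.2  28.3 261. ] [-3.141e+00  2.000e-03 -2.944e+00] F [ 0.3  0.  -1.6] w 10.3 g 60.5 j [ 0.05  0.21  0.12  1.48 -0.   -0.15]
shift [1.562 4.386 0.095] len mm 232.8
turn [-0.     0.002  0.105]
```

```bash
python3 -m handwheel '[[[0.08,0.22,0,0,0,0],[0.142,0.4,0,0,0,0],[0.142,0.4,0,0,0,0],[0.142,0.4,0,0,0,0],[0.142,0.4,0,0,0,0],[0.142,0.4,0,0,0,0],[0.142,0.4,0,0,0,0],[0.142,0.4,0,0,0,0],[0.142,0.4,0,0,0,0],[0.142,0.4,0,0,0,0],[0.142,0.4,0,0,0,0],[0.06,0.17,0,0,0,0],[0,0,0,0,0,0.105],[0,0,0,0,0,0]]]'; python3 go.py 445.6 228 178 3.234
```

```text
clock: 36.95
eef_pos: [444.6, 228.3, 258.8]
eef_rot: [-3.141, -0.001, -3.049]
contact_force: [-1.0, -0.5, -1.6]
width: 10.5
gripper_force: 60.5
36.95 [444.6 228.3 258.8] [-3.141e+00 -1.000e-03 -3.049e+00] F [-1.  -0.5 -1.6] w 10.5 g 60.5 j [ 0.47  0.08 -0.03  1.46 -0.    0.38]
shift [-0.022 -0.006  1.615] len mm 80.8
turn [-0.001 -0.001  0.   ]
```

```bash
python3 -m handwheel '[[[-0.02,0,0.3,0,0,0],[0,0,0.4,0,0,0],[0,0,0.4,0,0,0],[0,0,0.3,0,0,0],[0,0,0.2,0,0,0],[0,0,0,0,0,0]]]'; python3 - <<'E'
from h import *
from go import go
a=np.radians(95.3);ex=np.array([np.cos(a),np.sin(a)]);ey=np.array([-ex[1],ex[0]])
st();go(440.1,287.9,178,3.234)
for n in("top","side"):
    c=cam(n);W=world(c);i=c["img"].astype(int);r,g,b=i[...,0],i[...,1],i[...,2]
    m=(b>r+40)&(W[...,0]>380)&(W[...,0]<520)&(W[...,1]>180)&(W[...,1]<320)&(W[...,2]>100)&(W[...,2]<230)
    if m.sum()>5:
        Q=W[m];q=Q[Q[:,2]>165];print(n,"z",np.percentile(Q[:,2],[2,98]),"Y",(q[:,:2]@ey).min(),(q[:,:2]@ey).max())
    m=(W[...,2]>145)&(W[...,2]<185)&(W[...,1]>220)&(W[...,1]<305)&(W[...,0]>400)&(W[...,0]<700)&(abs(r-b)<30)&(r>60)
    Y=W[m][:,:2]@ey;h,e=np.histogram(Y,np.arange(-700,-400,4));print([(int(x),int(n)) for x,n in zip(e,h) if n>2]);
save(c,"s10.png",(155,60,285,180),5)
E
```

```text
clock: 37.55
eef_pos: [445.4, 227.6, 177.9]
eef_rot: [-3.14, -0.003, -3.049]
contact_force: [-0.0, -0.3, -2.0]
width: 10.6
gripper_force: 60.4
37.55 [445.4 227.6 177.9] [-3.140e+00 -3.000e-03 -3.049e+00] F [-0.  -0.3 -2. ] w 10.6 g 60.4 j [ 0.47  0.09 -0.2   1.29 -0.    0.38]
shift [-0.006  1.211 -0.003] len mm 60.6
turn [-0.001 -0.003  0.001]
top z [116.14349249 199.30426293] Y -503.4452094556432 -427.4641646450958
[(-684, 17), (-680, 11), (-644, 15), (-640, 10), (-588, 15), (-584, 33), (-548, 15), (-544, 37)]
side z [107.64904253 199.08842922] Y -502.16962265983705 -425.7821672709529
[(-680, 8), (-676, 3), (-644, 4), (-640, 7), (-584, 9), (-580, 9), (-544, 17), (-540, 4), (-448, 3), (-444, 16)]
```

View pics/s10.png

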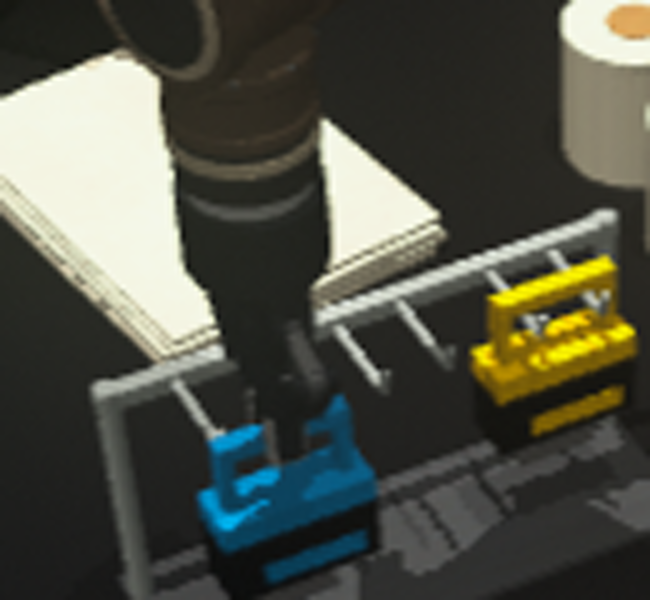

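Cyan is lined up in front of hook 0 (crop 285,490) and yellow still hangs. Advancing.

```bash
python3 -m handwheel '[[[0,0.1,0.02,0,0,0],[0,0.15,0,0,0,0],[0,0.15,0,0,0,0],[0,0.15,0,0,0,0],[0,0.15,0,0,0,0],[0,0,0,0,0,0]]]'; python3 -m handwheel '[[[0,0.15,0,0,0,0],[0,0.15,0,0,0,0],[0,0.12,0,0,0,0],[0,0.07,0,0,0,0],[0,0,0,0,0,0]]]'; python3 -m handwheel '[[[0,0,0.1,0,0,0],[0,0,0.15,0,0,0],[0,0,0.1,0,0,0],[0,0,0.06,0,0,0],[0,0,0,0,0,0],[0,0,0,0,0,0]]]'
```

```text
clock: 38.25
eef_pos: [442.9, 264.2, 178.5]
eef_rot: [3.141, -0.0, -3.048]
contact_force: [0.4, 0.1, -2.1]
width: 10.8
gripper_force: 60.5
clock: 38.75
eef_pos: [440.7, 288.0, 178.4]
eef_rot: [-3.141, -0.0, -3.049]
contact_force: [-0.1, 1.2, -1.9]
width: 10.6
gripper_force: 60.5
clock: 39.35
eef_pos: [440.8, 287.4, 158.0]
eef_rot: [-3.142, -0.0, -3.05]
contact_force: [0.1, -0.2, -0.5]
width: 10.5
gripper_force: 60.5
```

```bash
python3 -m handwheel '[[[0,0,0.04,0,0,0],[0,0,0,0,0,0],[0,0,0,0,0,0]]]'; python3 -m handwheel '[[[0,0,0.03,0,0,0],[0,0,0,0,0,0],[0,0,0,0,0,0]]]'
```

```text
clock: 39.65
eef_pos: [440.8, 287.5, 156.1]
eef_rot: [3.142, 0.0, -3.049]
contact_force: [-0.1, -0.3, -1.1]
width: 10.6
gripper_force: 60.5
clock: 39.95
eef_pos: [440.7, 287.5, 154.5]
eef_rot: [3.142, -0.0, -3.049]
contact_force: [0.4, 0.5, -1.5]
width: 10.4
gripper_force: 60.5
```

```bash
python3 -m handwheel '[[[0,0,0.03,0,0,0],[0,0,0,0,0,0],[0,0,0,0,0,0]]]'; python3 -m handwheel '[[[0,0,0.02,0,0,0],[0,0,0,0,0,0],[0,0,0,0,0,0]]]'
```

```text
clock: 40.25
eef_pos: [440.8, 287.6, 154.3]
eef_rot: [3.141, 0.001, -3.049]
contact_force: [-2.9, -2.7, 6.6]
width: 10.5
gripper_force: 61.6
clock: 40.55
eef_pos: [440.9, 287.6, 154.2]
eef_rot: [3.141, 0.002, -3.049]
contact_force: [-4.0, -3.2, 12.2]
width: 10.6
gripper_force: 62.3
```

Resting on the prongs. I'll ease up, open and retreat.

```bash
python3 -m handwheel '[[[0,0,-0.04,0,0,0],[0,0,0,0,0,0]]]'; python3 -m handwheel '[[[0,0,0,0,0,0],[0,0,0,0,0,0],[0,0,0,0,0,0],[0,0,0,0,0,0]]]' 26; python3 -m handwheel '[[[0,0,-0.1,0,0,0],[0,0,-0.2,0,0,0],[0,0,-0.3,0,0,0],[0,0,-0.4,0,0,0],[0,0,-0.5,0,0,0],[0,0,-0.5,0,0,0],[0,-0.4,-0.3,0,0,0],[0,-0.4,-0.2,0,0,0],[0,-0.4,0,0,0,0],[0,-0.4,0,0,0,0],[0,0,0,0,0,0],[0,0,0,0,0,0]]]';  python3 - <<'E'
from fit import *
st();toolfit(.24,(419,-314));cupfit((418,-313))
c=cam("side");save(c,"s11.png",(150,60,410,400),1.75)
E
```

```text
clock: 40.75
eef_pos: [440.9, 287.6, 154.4]
eef_rot: [3.141, 0.001, -3.049]
contact_force: [-0.4, -1.0, 3.9]
width: 10.5
gripper_force: 61.3
clock: 41.15
eef_pos: [440.7, 287.5, 153.9]
eef_rot: [-3.141, -0.0, -3.049]
contact_force: [0.2, -0.2, 0.0]
width: 26.0
gripper_force: 0.0
clock: 42.35
eef_pos: [448.3, 207.8, 279.9]
eef_rot: [3.141, 0.001, -3.05]
contact_force: [-0.4, 0.5, 0.1]
width: 25.8
gripper_force: 0.0
42.35 [448.3 207.8 279.9] [ 3.141e+00  1.000e-03 -3.050e+00] F [-0.4  0.5  0.1] w 25.8 g 0.0 j [0.43 0.07 0.01 1.5  0.   0.34]
top 85
side 204
grip [ 4.18714e+02 -3.14401e+02  9.46920e+01  2.40000e-02  1.00000e-03
  2.42000e-01] cost 0.5988119046369739 rms 1.2108466359035157 z [ 0.007 -0.023  1.   ] x [ 0.971  0.239 -0.001] tip [ 418.1 -312.3    2.7]
rim 115 ((419.1921691894531, -313.9084167480469), (34.0474739074707, 51.23915100097656), 13.716715812683105)
tray 216 ((428.693603515625, -343.7801208496094), (140.93019104003906, 221.4534454345703), 76.79460144042969)
all 658 ((419.25115966796875, -330.9647216796875), (157.38375854492188, 242.4032745361328), 69.6136245727539)
```

View pics/s11.png

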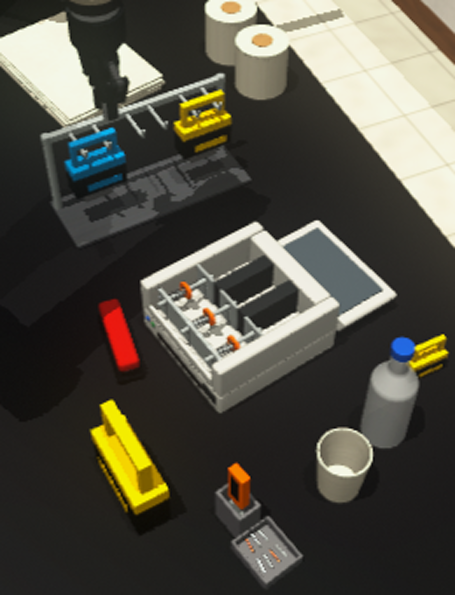

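Cyan hangs at (95,160) and yellow at (203,120), each across both prongs. The tool stands upright in the cup at (238,490). The printer is empty, and the bottle, paper cup and stapler are where they were.

```bash
python3 -c "
from cell import *
print(finish_job())"
```

```text
the job is handed in; nothing more can be done
None
```

The job is handed in with the printer empty: cyan hangs on hook 0 and yellow on hook 2, each across both prongs (no magenta was there). The forked tool is upright in the pen cup, returned before the hanging because the gripper had to be free, and the bottle, paper cup and stapler were never touched.

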